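Shut and latch the sprung gate of a slide mounting jig

TASK

Clamp the slide frame in the aluminium mounting jig: press the sprung gate down until it is fully shut and, keeping it down, push the sliding steel latch fully home so that it holds the gate shut, then let go. The slide frame must stay lying in its nest, and the other things on the table stay where they are.

Things in the scene. Friction and masses are not known exactly. Their poses are not given: they have to be found in the camera images.
- jig: Aluminium slide mounting jig, fixed to the table; origin on its underside, z up. Dark grey base plate x -100..+105, y -85..+75 mm, 12 mm thick. A bare aluminium sprung gate hinges up from it; the gate's free edge points to the jig's +x, and a steel latch stands before that edge in a track along y. All mm below are in the jig's frame.
- hinge (a point): Middle of the gate's hinge axis, at x -70, y 0, z 30 mm; the axis runs along the jig's y. Gate when shut: level plate, top at z 33, underside z 27 mm; its broad front bar covers x +3..+60, y -75..+60 mm, with one rectangular notch in the free edge at x +42..+60, y -20..+16 mm.
- gate (a joint): Angle of the gate, rad: 0 = shut (level, on its stop), 0.65 = raised, where a torsion spring at the hinge holds it at the start. The spring always lifts it: pushing on the front bar takes about 5 N when raised and 8 to 9 N when shut, and it flies up if let go unlatched. Gate mass 150 g.
- press_point (a point): Point on the gate's top face, on the plain part of the front bar to the -y side of the notch, where it can be pressed: 112 mm from the hinge axis; with the gate shut it lies at x +42, y -50, z 33 mm. It moves with the gate.
- latch (a joint): Travel of the latch along the jig's +y, m: 0 = fully back, 0.024 = home on its stop. Starts at 0 to 0.006, its lip over the gate's notch so that the gate can pass. About 2 N to slide, no spring. With the gate down, sliding it to +y brings the lip over the bar beyond the notch (2 mm above the shut gate), so the gate cannot rise. If home while the gate is up, it blocks the gate.
- latch_push (a point): On the latch's flat side that looks to -y, the face to push to +y; x +52, z 48 mm, y -17 (latch back) to +7 mm (home). Latch: 24 mm wide (y), top z 62; lip x +45..+66, z 35..62 mm over the notch; column x +65..+91 mm. A finger pressing on the bar at about x +43 mm and sliding to +y rides on the bar behind the notch and meets this face.
- slide: Clear plastic slide frame 50 x 50 x 5 mm, 15 g, lying loose in the jig's nest (between low ribs) under the gate; origin at the centre of its underside.
- nest (a point): Centre of the nest floor on the jig, x -22, y 0, z 12 mm in the jig's frame.
- spare1: Bystander: clear slide frame 50 x 50 x 5 mm lying loose on the table; origin at the centre of its underside.
- spare2: Bystander: another such slide frame.
- mug: Bystander: dark blue enamel mug of brass pins, 74 mm across and 80 mm tall (pins stand to 115 mm), handle at its +y; origin at the centre of its underside.
- switch_box: Bystander: cream bakelite switch box 75 x 95 x 51 mm, fixed to the table; origin at the centre of its underside.
Things that resemble listed ones, but are neither listed nor needed, are in the scene too. Leave any blue or purple look-alike of the slide alone.

How it is judged:
By the outcome, as a careful person would: the job done as asked, in the order asked, and still so for the second after the job is handed in, with the robot touching nothing.
It also fails if it takes over 38 s, if anything falls off the work surface, if the arm or the gripper's body presses on something with over 40 N, if the wrist force passes 120 N, or if a joint passes its speed limit or range.

ROBOT

A 6-joint arm with a two-finger parallel gripper is mounted at the origin on the work surface. World frame = base frame: x ahead of the robot, y to its left, z up, the work surface at z = 0. Lengths are in mm, angles in rad, forces in N, time in s.
With the tool pointing down it reaches from about 275 to 1000 mm from the base axis. Payload 8.4 kg.
Tool frame: the origin (TCP) lies midway between the tips of the shut fingers; the grasp point (between the pads) lies 19 mm behind it; z points along the fingers, y is the direction in which the jaws open and shut (so a half turn about z gives the same grasp; the last joint's range is limited). The gripper opens to 85 mm and grips with 20 to 120 N. Pads are 22 mm wide; open, the fingers measure 114 mm over their backs; the gripper's body (76 mm by 85 mm) begins 54 mm behind the grasp point. The pads swing forward as they close: fully open they stand 13 mm farther back than shut.
Start: joints at [-1.289, 0.353, 1.633, -0, 1.155, -0.002], TCP at [175.002, -600.002, 204.681] pointing down, gripper open.
Joint ranges: [-2.63, 2.63], [-0.92, 2.1], [0.06, 2.66], [-1.3, 4.44], [0, 2.69], [-3.02, 3.02]. Speed limits (rad/s): [2.22, 2.22, 2.79, 3.14, 3.14, 3.14].

INTERFACE

Orientations are given as [roll, pitch, yaw] about the fixed x, y, z axes, in that order (R = Rz(yaw) Ry(pitch) Rx(roll)).
In Python, from rig import r gives the robot as it stands. The module is installed in compiled form; this text tells all that it offers.
- The arm moves only by the tool drive_tool, never from a script. Its argument "moves" is a list of rows, each a list of 3 entries, a list of its own where there are three numbers: the closure, from 0 (fully open) to 1 (shut), then the shift along the tool's x, y, z in cm, then the turn about the tool's z in degrees. In form: [[claw, [dx, dy, dz], roll], ...]. A call has 1 to 12 rows; each row is the pose to reach, as a shift and turn from the pose measured when the call began, along the tool's axes at that moment; what a row does not reach only later rows make up. A row lasts 1/8 s, in which the tool goes at most 62.5 mm and 10.7 degrees, less where a joint would pass 70% of its speed; a pose out of reach is approached as far as the arm can. A call with a gripper value outside its range is refused whole. The fingers move at their own pace and stop on an object; "grip_force" is the grip in N (left out, the last holds). Time passes only in rows, so rows that repeat a pose let the fingers close. It gives the time, the measured TCP pose, the force and the opening at its end, in the units of the state.
- r.sense(): the state, without advancing time (a new reading comes with each control period).
- r.grab_frame(name): name is "scene" or "side" or "wrist"; returns a dict with "color" (400x640x3 uint8, red, green, blue), "fx", "fy", "cx", "cy" (pixels), "D" ([k1, k2, p1, p2, k3] as OpenCV has them; the pictures are not rectified), "pose" (4x4, takes a point from camera to world coordinates); the wrist camera has in their place "hand_eye" (4x4, takes a point from camera to tool coordinates, whose origin is the TCP and whose axes are the flange's). Camera axes: x right, y up, looking along -z (the intrinsics and any distortion apply to the point x, -y, -z); pixel columns grow to the right and rows downward; lengths in mm; the calibration is good to about 2 mm. A picture is of the moment at which its call begins: read the wrist's pose just before it. There is no depth.
- r.sign_off(): hands the job in, once; it reports no verdict.
Trained networks look in the newest picture that a camera, given by its name, has taken for a name from the list of things; names that differ only in an ending like _2 or _b are one class to them, and where a whole thing is asked for, a point or a joint stands for the part that bears it (a point fixed in the world has none). Each returns a list of dicts, best first, with "score" (0 to 1); they miss things now and then, are a little off and sometimes report something else, mostly with a low value. They report only what shows in the picture. A call takes as long as a camera call. They do not tell look-alikes from the thing itself.
- r.outline_of(thing, camera): "mask" (400x640 bool, what is visible of it) and "at" ([column, row] in pixels, amid what is visible of it).
- r.spot_point(thing, camera): "at" ([column, row] in pixels: a listed point, or the origin of a listed thing).
The state is a dict: "clock": time; "qpos": joint angles; "qvel": joint speeds; "joint_efforts": joint torques, N m; "eef_pos": TCP position; "tcp_rot": TCP orientation; "contact_force": force on the tool from outside, world axes, zero at the start; "wrist_torque": the same for the moment, N m; "opening": opening from 0.0 (shut) to 1.0 (fully open).
Only numpy, scipy, OpenCV 4.12 (cv2) and the standard library are available. Lean on these libraries where they do the work, as an engineer would, in place of code of your own. Each camera call takes 0.05 s, during which the arm holds its last target.

## Working session

There is one attempt and no reset: what is moved stays moved. The work goes in short steps, Python scripts to look and compute and a tool call to move; the robot and the scene stay as the last step left them, time stands still between calls to the robot, and variables do not carry over. Pictures are saved under pics/ and viewed, and the job is handed in when it is done.

Besides the shell and the picture viewer there is one more tool, called after "Emit:" in YAML: its name, and indented under it one key for each argument. drive_tool: Moves the arm, as the interface text tells. Its arguments: {"type":"object","properties":{"moves":{"type":"array"},"grip_force":{"type":"number"}},"required":["moves"]}

```bash
mkdir -p pics
cat > h.py <<'E'
import numpy as np, cv2
from rig import r
from scipy.spatial.transform import Rotation as R
def save(n,f): cv2.imwrite('pics/'+n+'.png',cv2.cvtColor(f['color'],cv2.COLOR_RGB2BGR))
def K(f): return np.array([[f['fx'],0,f['cx']],[0,f['fy'],f['cy']],[0,0,1.]])
def proj(f,P,pose=None):
    T=np.linalg.inv(f['pose'] if pose is None else pose)
    P=np.atleast_2d(P); C=P@T[:3,:3].T+T[:3,3]; C=C*[1,-1,-1]
    return cv2.projectPoints(C,np.zeros(3),np.zeros(3),K(f),np.array(f['D'],float))[0][:,0]
def ray(f,uv,pose=None):
    T=f['pose'] if pose is None else pose
    n=cv2.undistortPoints(np.array([[uv]],float),K(f),np.array(f['D'],float))[0,0]
    return T[:3,3],T[:3,:3]@np.array([n[0],-n[1],-1])
def atz(f,uv,z,pose=None):
    o,d=ray(f,uv,pose); return o+d*(z-o[2])/d[2]
E
python3 - <<'E'
from h import *
s=r.sense();print(s)
for c in ['scene','side','wrist']:
    f=r.grab_frame(c);save(c+'0',f)
    if c!='wrist':print(c,f['pose'].round(2).tolist(),f['fx'],f['cx'],f['cy'],f['D'])
    else: print(f['hand_eye'].round(3).tolist())
    for t in ['jig','slide','gate','latch','mug','switch_box','spare1']:
        print(t,[(np.round(o['at']).tolist(),round(o['score'],2),int(o['mask'].sum())) for o in r.outline_of(t,c)])
    for t in ['hinge','press_point','latch_push','nest','jig','slide']:
        print(t,[(np.round(o['at'],1).tolist(),round(o['score'],2)) for o in r.spot_point(t,c)])
print(r.sense()['clock'])
E
```

```text
{'clock': 0.0, 'qpos': array([-1.28940176e+00,  3.53636575e-01,  1.63414346e+00,  2.96794541e-05,
        1.15520865e+00, -2.39913770e-03]), 'qvel': array([ 6.90434729e-04,  4.34554817e-04, -7.09024304e-04, -8.35983814e-05,
        5.59838207e-04,  1.37599603e-03]), 'joint_efforts': array([-1.70091200e-03, -6.05250192e+01, -3.42062402e+01, -1.83709149e-04,
        9.20270715e-03,  2.61493184e-06]), 'eef_pos': array([ 174.865194  , -599.49651311,  203.96494925]), 'tcp_rot': array([-3.14019669e+00, -3.04855629e-05,  2.83781677e-01]), 'contact_force': array([ 0.53501181, -1.05725751, -0.80637187]), 'wrist_torque': array([-0.06900843,  0.03274718,  0.02270692]), 'opening': 0.9978492675371491}
scene [[0.03, -0.67, 0.74, 1155.89], [1.0, 0.01, -0.04, 20.62], [0.02, 0.74, 0.67, 636.95], [0.0, 0.0, 0.0, 1.0]] 393.08108761091023 324.56590684944626 196.97614836764942 [-0.04111959  0.          0.          0.          0.        ]
jig [([354.0, 218.0], 0.66, 4642), ([345.0, 188.0], 0.45, 560)]
slide [([345.0, 203.0], 0.77, 348), ([373.0, 163.0], 0.75, 218), ([265.0, 185.0], 0.7, 241), ([352.0, 220
[... 900 characters left out ...]
], 0.6, 248)]
gate [([315.0, 196.0], 0.61, 1406)]
latch [([288.0, 201.0], 0.89, 320)]
mug [([289.0, 284.0], 0.84, 1483)]
switch_box [([233.0, 201.0], 0.78, 1287)]
spare1 [([289.0, 285.0], 0.71, 1441), ([302.0, 163.0], 0.69, 195), ([333.0, 168.0], 0.58, 352)]
hinge [([344.6, 209.7], 0.73)]
press_point [([310.8, 173.9], 0.62)]
latch_push [([293.9, 199.9], 0.52)]
nest []
jig [([313.6, 213.6], 0.67)]
slide [([372.3, 278.0], 0.93), ([327.6, 216.9], 0.75)]
[[0.001, 0.959, 0.284, 70.949], [1.0, -0.002, 0.0, -0.224], [0.001, 0.284, -0.959, -168.808], [0.0, 0.0, 0.0, 1.0]]
jig []
slide []
gate []
latch []
mug []
switch_box []
spare1 []
hinge []
press_point []
latch_push []
nest []
jig []
slide []
2.1
```

Run:
```python
import cv2
a=cv2.imread('pics/scene0.png')[130:330,230:480];cv2.imwrite('pics/scene0c.png',cv2.resize(a,None,fx=3,fy=3,interpolation=cv2.INTER_CUBIC)[:600])
a=cv2.imread('pics/side0.png')[140:320,210:430];cv2.imwrite('pics/side0c.png',cv2.resize(a,None,fx=3.3,fy=3.3,interpolation=cv2.INTER_CUBIC))
```

```text
(no output)
```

View pics/scene0.png

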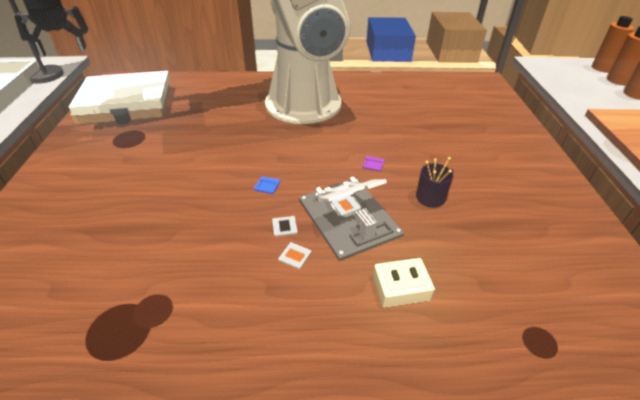

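```bash
echo
```

```text
(no output)
```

View pics/scene0c.png

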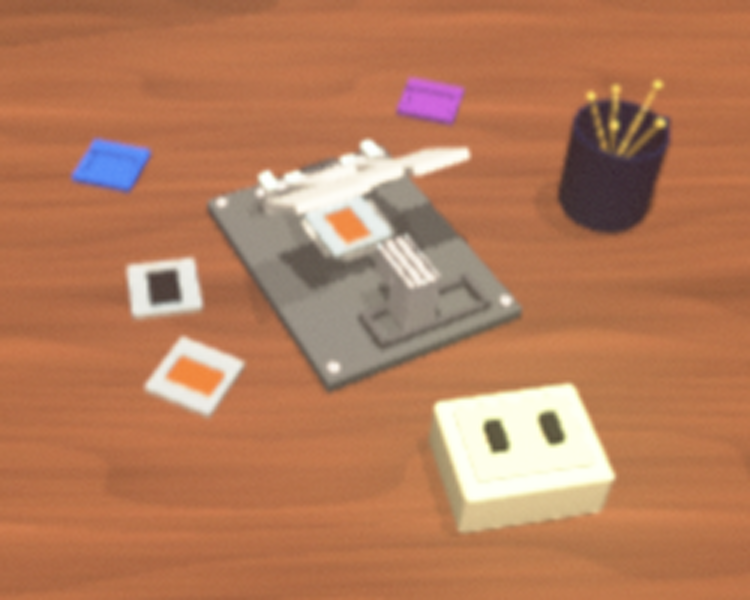

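View pics/side0c.png

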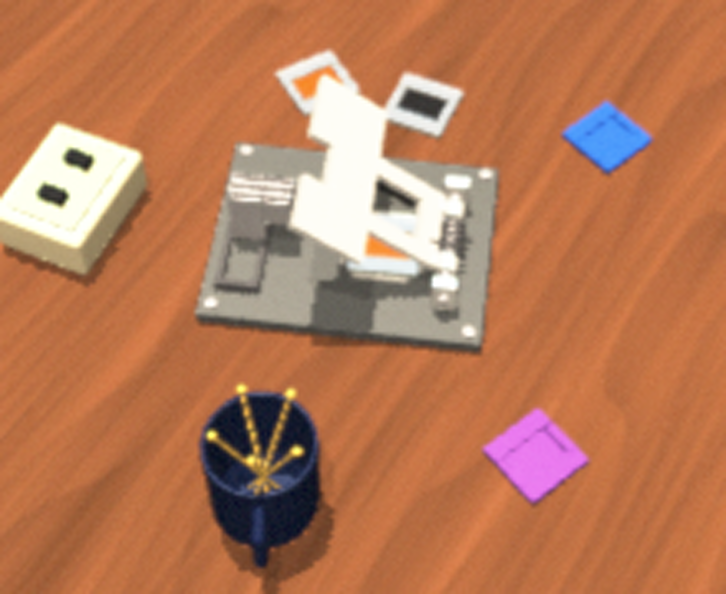

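```bash
cat > fit.py <<'E'
from h import *
from scipy.optimize import least_squares
import pickle
fs={}
for c in ['scene','side']:
    fs[c]=r.grab_frame(c)
pickle.dump(fs,open('fs.pkl','wb'))
obs={'scene':[((-100,-85,12),(299,198)),((105,-85,12),(340,257.5)),((105,75,12),(403.3,233)),((-70,0,30),(333.8,188)),((-22,0,17),(344.5,204))],
'side':[((105,-85,12),(281.2,184.2)),((-100,-85,12),(360.6,191)),((-100,75,12),(356.3,243.6)),((105,75,12),(270,235)),((-70,0,30),(344.6,209.7))]}
def J(p,P):
    c,s=np.cos(p[2]),np.sin(p[2]);P=np.array(P,float)
    return np.c_[p[0]+c*P[:,0]-s*P[:,1],p[1]+s*P[:,0]+c*P[:,1],P[:,2]]
def res(p,cams=('scene','side')):
    return np.concatenate([(proj(fs[k],J(p,[o[0] for o in obs[k]]))-np.array([o[1] for o in obs[k]])).ravel() for k in cams])
for cams in [('scene',),('side',),('scene','side')]:
    s=least_squares(res,[470,50,0.4],args=(cams,),loss='soft_l1'); print(cams,s.x.round(3),res(s.x,cams).round(1))
p=s.x; np.save('p.npy',p)
a=.65
def gate(x,y,z,a): # shut coords
    dx,dz=x+70,z-30; return (-70+dx*np.cos(a)-dz*np.sin(a),y,30+dx*np.sin(a)+dz*np.cos(a))
print('press',J(p,[gate(42,-50,33,a)]),J(p,[gate(42,-50,33,0)]))
for k,f in fs.items():
    im=cv2.resize(cv2.cvtColor(f['color'],cv2.COLOR_RGB2BGR),None,fx=4,fy=4,interpolation=cv2.INTER_CUBIC)
    pts=[(-100,-85,12),(105,-85,12),(105,75,12),(-100,75,12)]
    def dr(L,col):
        q=(proj(f,J(p,L))*4+2).astype(int); cv2.polylines(im,[q],True,col,1)
    dr(pts,(0,255,255))
    dr([gate(x,y,33,a) for x,y in [(3,-75),(60,-75),(60,-20),(42,-20),(42,16),(60,16),(60,60),(3,60)]],(255,0,255))
    for y0,col in [(-17,(0,255,0)),(-11,(255,255,0))]:
        dr([(45,y0,62),(91,y0,62),(91,y0+24,62),(45,y0+24,62)],col)
    q=proj(f,J(p,[(0,0,30)]))[0]*4; x,y=q.astype(int); cv2.imwrite(f'pics/fit_{k}.png',im[y-250:y+250,x-300:x+300])
E
python3 fit.py
```

```text
('scene',) [5.23247e+02 1.08615e+02 4.54000e-01] [-2.2 -1.  -0.4  0.7  0.5 -1.4  1.   0.1  0.2  0.7]
('side',) [5.21322e+02 1.09605e+02 4.47000e-01] [-0.5 -1.3  0.  -1.1  0.1  0.  -0.8  0.3  1.8  2.1]
('scene', 'side') [5.22164e+02 1.09059e+02 4.50000e-01] [-1.9 -1.4 -0.5  0.2  0.6 -1.6  1.2 -0.2  0.4  0.3 -0.7 -1.5 -0.2 -1.5
  0.  -0.4 -0.9  0.1  1.6  1.7]
press [[559.51312998  71.56298768 100.16912884]] [[581.71821023  82.27572288  33.        ]]
```

View pics/fit_scene.png

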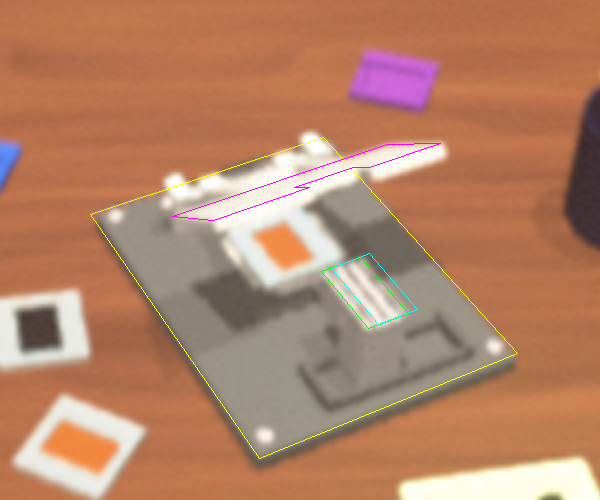

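View pics/fit_side.png

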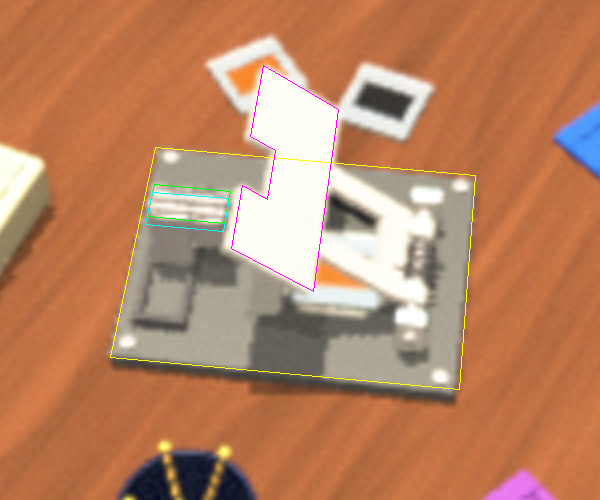

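```bash
cat > mv.py <<'E'
from h import *
import sys
p=np.load('p.npy')
def J(P):
    c,s=np.cos(p[2]),np.sin(p[2]);x,y,z=P
    return np.array([p[0]+c*x-s*y,p[1]+s*x+c*y,z])
def tojig(w):
    c,s=np.cos(p[2]),np.sin(p[2]);d=np.array(w[:2])-p[:2]
    return np.array([c*d[0]+s*d[1],-s*d[0]+c*d[1],w[2]])
def shift(P,s):  # jig point -> tool shift cm
    return (R.from_euler('xyz',s['tcp_rot']).as_matrix().T@(J(P)-s['eef_pos'])/10).round(2)
E
python3 - <<'E'
from mv import *
s=r.sense();print(s['clock'],shift((8,-50,200),s),J((8,-50,200)),np.degrees(p[2]-s['tcp_rot'][2]))
E
```

```text
2.2 [ 54.8  -53.55   0.47] [551.09569839  67.5020379  200.        ] 9.496093182573969
```

Emit:
drive_tool:
  moves:
    - [1, [2, -2, 0], 0]
    - [1, [6, -6, 0], -5]
    - [1, [54.8, -53.5, 0.4], -9.5]
    - [1, [54.8, -53.5, 0.4], -9.5]
    - [1, [54.8, -53.5, 0.4], -9.5]
    - [1, [54.8, -53.5, 0.4], -9.5]
    - [1, [54.8, -53.5, 0.4], -9.5]
    - [1, [54.8, -53.5, 0.4], -9.5]
    - [1, [54.8, -53.5, 0.4], -9.5]
    - [1, [54.8, -53.5, 0.4], -9.5]
    - [1, [54.8, -53.5, 0.4], -9.5]
    - [1, [54.8, -53.5, 0.4], -9.5]

```text
clock: 3.7
eef_pos: [524.6, 20.3, 201.3]
tcp_rot: [3.141, -0.001, 0.45]
contact_force: [0.0, -0.7, 1.3]
opening: -0.002
```

Run:
```python
from mv import *
s=r.sense();print(s['clock'],s['eef_pos'],s['tcp_rot'],s['opening'],shift((8,-50,200),s),np.abs(s['qvel']).max())
```

```text
3.7 [524.61531895  20.3425349  201.33171379] [ 3.14108219e+00 -7.36686620e-04  4.49915929e-01] -0.0017753994344176815 [ 4.44 -3.1   0.13] 0.8569444979982506
```

Emit:
drive_tool:
  moves:
    - [1, [4.4, -3.1, 0.1], 0]
    - [1, [4.4, -3.1, 0.1], 0]
    - [1, [4.4, -3.1, 0.1], 0]

```text
clock: 4.08
eef_pos: [550.3, 67.3, 200.0]
tcp_rot: [3.141, 0.0, 0.451]
contact_force: [-0.7, -0.1, -0.7]
opening: -0.001
```

Run:
```python
from mv import *
import pickle
s=r.sense();print(s['clock'],s['eef_pos'],s['tcp_rot'],s['contact_force'],tojig(s['eef_pos']))
f=r.grab_frame('wrist');save('w1',f)
T=np.eye(4);T[:3,:3]=R.from_euler('xyz',s['tcp_rot']).as_matrix();T[:3,3]=s['eef_pos'];T=T@f['hand_eye']
f['pose']=T;pickle.dump(f,open('w1.pkl','wb'))
for t in ['hinge','press_point','latch_push','jig','nest']: print(t,[(np.round(o['at'],1).tolist(),round(o['score'],2)) for o in r.spot_point(t,'wrist')])
im=cv2.cvtColor(f['color'],cv2.COLOR_RGB2BGR)
def g(x,y,z=33,a=.65):
    dx,dz=x+70,z-30; return (-70+dx*np.cos(a)-dz*np.sin(a),y,30+dx*np.sin(a)+dz*np.cos(a))
def dr(L,col): cv2.polylines(im,[proj(f,np.array([J(q) for q in L])).astype(int)],True,col,1)
dr([(-100,-85,12),(105,-85,12),(105,75,12),(-100,75,12)],(0,255,255))
dr([g(x,y) for x,y in [(3,-75),(60,-75),(60,-20),(42,-20),(42,16),(60,16),(60,60),(3,60)]],(255,0,255))
dr([(45,-17,62),(91,-17,62),(91,7,62),(45,7,62)],(0,255,0))
cv2.imwrite('pics/w1o.png',im)
```

```text
4.075 [550.26476472  67.25440889 200.04084142] [3.14104025e+00 2.83497892e-04 4.50812840e-01] [-0.67130053 -0.09375653 -0.68838348] [  7.14400974 -49.86197265 200.04084142]
hinge [([278.8, 237.5], 0.76)]
press_point [([316.9, 184.9], 0.55)]
latch_push [([284.7, 140.7], 0.76), ([277.3, 241.4], 0.52)]
jig [([279.7, 180.5], 0.68), ([284.6, 143.8], 0.46)]
nest []
```

View pics/w1o.png

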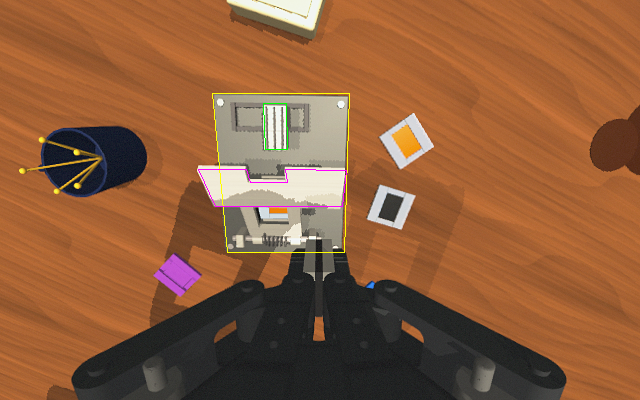

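Emit:
drive_tool:
  moves:
    - [1, [0, 0, 4], 0]
    - [1, [0, 0, 8.5], 0]
    - [1, [0, 0, 9.5], 0]
    - [1, [0.2, 0, 10.2], 0]
    - [1, [0.9, 0, 11.4], 0]
    - [1, [1.4, 0, 12.4], 0]
    - [1, [1.8, 0, 13.4], 0]
    - [1, [2.1, 0, 14.5], 0]
    - [1, [2.3, 0, 15.6], 0]
    - [1, [2.4, 0, 16.1], 0]
    - [1, [2.4, 0, 16.1], 0]

```text
clock: 5.75
eef_pos: [574.4, 77.4, 40.1]
tcp_rot: [3.14, -0.004, 0.449]
contact_force: [1.2, 0.5, 6.2]
opening: 0.002
```

```bash
cat > look.py <<'E'
from mv import *
import sys
n=sys.argv[1]
s=r.sense();print(s['clock'],tojig(s['eef_pos']),s['tcp_rot'],'F',s['contact_force'],'M',s['wrist_torque'])
f=r.grab_frame('side');save(n+'s',f);c=proj(f,J((40,0,30)))[0].astype(int)
def crop(f):
    im=cv2.cvtColor(f['color'],cv2.COLOR_RGB2BGR);c=proj(f,J((30,0,30)))[0].astype(int)
    return cv2.resize(im[c[1]-60:c[1]+60,c[0]-80:c[0]+80],None,fx=5,fy=5,interpolation=cv2.INTER_CUBIC)
cv2.imwrite('pics/'+n+'s.png',crop(f))
f=r.grab_frame('scene');cv2.imwrite('pics/'+n+'c.png',crop(f))
f=r.grab_frame('wrist');save(n+'w',f)
E
python3 look.py a
```

```text
5.75 [ 33.30143946 -51.22226994  40.08641707] [ 3.14008994 -0.00404842  0.44869054] F [1.17071066 0.54647028 6.24290452] M [ 0.05551586 -0.27904686 -0.00104191]
```

View pics/as.png

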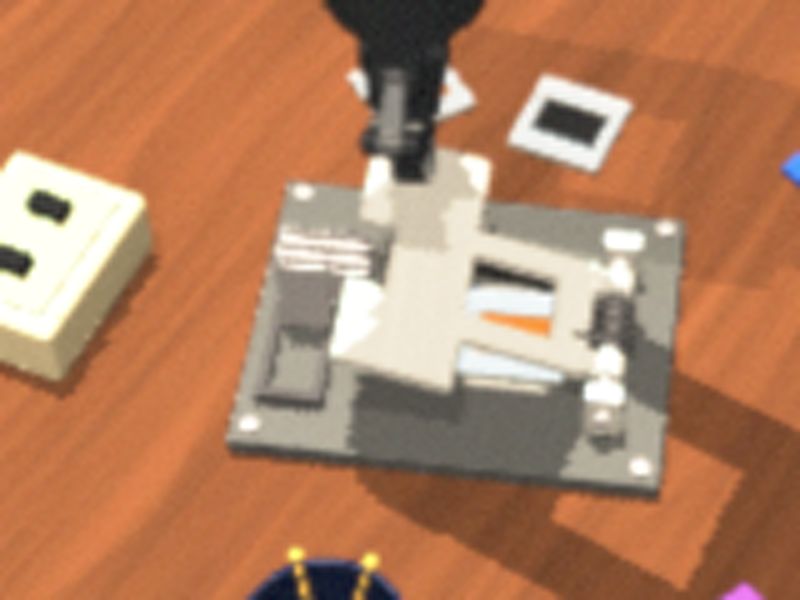

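View pics/aw.png

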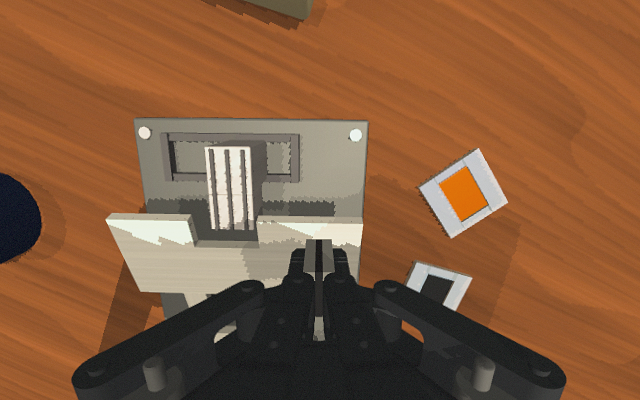

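Emit:
drive_tool:
  moves:
    - [1, [0.1, 0, 0.5], 0]
    - [1, [0.2, -0.1, 0.8], 0]
    - [1, [0.4, -0.1, 0.9], 0]
    - [1, [0.4, -0.1, 0.9], 0]

```text
clock: 6.4
eef_pos: [577.2, 79.6, 31.3]
tcp_rot: [3.14, -0.003, 0.449]
contact_force: [-2.9, -4.6, 5.3]
opening: -0.005
```

Emit:
drive_tool:
  moves:
    - [1, [0, 0, 0.15], 0]
    - [1, [0, 0, 0.25], 0]
    - [1, [0, 0, 0.25], 0]

```text
clock: 6.78
eef_pos: [577.7, 79.6, 29.0]
tcp_rot: [3.139, -0.003, 0.449]
contact_force: [-2.4, -1.9, 6.1]
opening: -0.001
```

```bash
python3 look.py b
```

```text
6.775 [ 37.18634602 -50.62844079  29.0434789 ] [ 3.13947041e+00 -2.96091714e-03  4.49295421e-01] F [-2.41797257 -1.93703198  6.11857834] M [-0.25776102  0.2423303  -0.00580108]
```

View pics/bs.png

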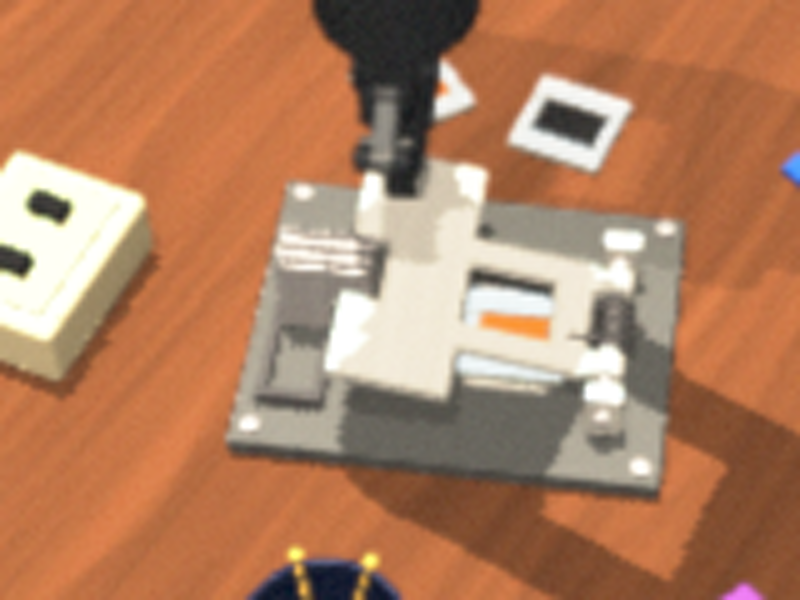

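View pics/bw.png

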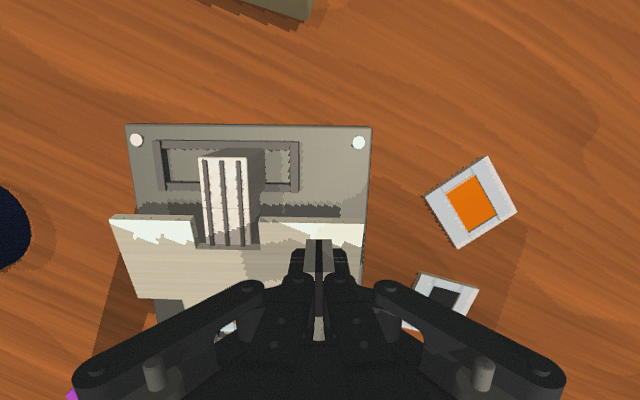

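View pics/bc.png

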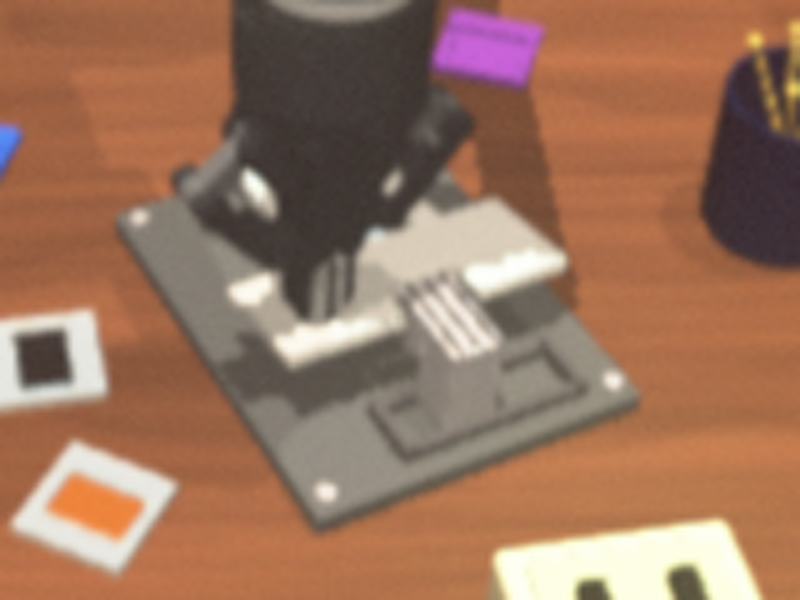

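Emit:
drive_tool:
  moves:
    - [1, [0, 0, 0.1], 0]
    - [1, [0, 0, 0.2], 0]
    - [1, [0, 0, 0.3], 0]
    - [1, [0, 0, 0.3], 0]

```text
clock: 7.42
eef_pos: [578.2, 79.8, 26.4]
tcp_rot: [3.139, -0.004, 0.449]
contact_force: [-1.5, -0.9, 5.4]
opening: 0.004
```

```bash
cat > ov.py <<'E'
from mv import *
import sys
n=sys.argv[1]
s=r.sense();print(s['clock'],tojig(s['eef_pos']),s['tcp_rot'],'F',s['contact_force'],'M',s['wrist_torque'],s['qvel'].round(3))
def g(x,y,z=33,a=.65):
    dx,dz=x+70,z-30; return (-70+dx*np.cos(a)-dz*np.sin(a),y,30+dx*np.sin(a)+dz*np.cos(a))
O=[(3,-75),(60,-75),(60,-20),(42,-20),(42,16),(60,16),(60,60),(3,60)]
for k in ['side','scene','wrist']:
    f=r.grab_frame(k)
    if k=='wrist':
        T=np.eye(4);T[:3,:3]=R.from_euler('xyz',s['tcp_rot']).as_matrix();T[:3,3]=s['eef_pos'];f['pose']=T@f['hand_eye']
    im0=cv2.cvtColor(f['color'],cv2.COLOR_RGB2BGR);c=proj(f,J((30,0,30)))[0].astype(int)
    S=5 if k!='wrist' else 2.5; w,h=(80,60) if k!='wrist' else (150,105)
    x0,y0=max(0,c[0]-w),max(0,c[1]-h)
    im=cv2.resize(im0[y0:y0+2*h,x0:x0+2*w],None,fx=S,fy=S,interpolation=cv2.INTER_CUBIC)
    cv2.imwrite(f'pics/{n}_{k}_raw.png',im); im=im.copy()
    def dr(L,col,cl=True):
        q=((proj(f,np.array([J(p) for p in L]))-[x0,y0]+.5)*S).astype(int); cv2.polylines(im,[q],cl,col,1)
    dr([g(x,y,33,0) for x,y in O],(0,255,0)); dr([g(x,y,33,.1) for x,y in O],(255,0,255))
    dr([(-100,-85,12),(105,-85,12),(105,75,12),(-100,75,12)],(0,255,255))
    dr([(45,-17,62),(91,-17,62),(91,7,62),(45,7,62)],(255,255,0))
    cv2.imwrite(f'pics/{n}_{k}.png',im)
E
python3 ov.py c
```

```text
7.425 [ 37.77433837 -50.70783217  26.43291561] [ 3.13923646 -0.00361615  0.44940998] F [-1.53436145 -0.91272781  5.40443431] M [-0.07895691  0.25088113 -0.03846751] [-0.    -0.001 -0.     0.001  0.001 -0.002]
```

View pics/c_side.png

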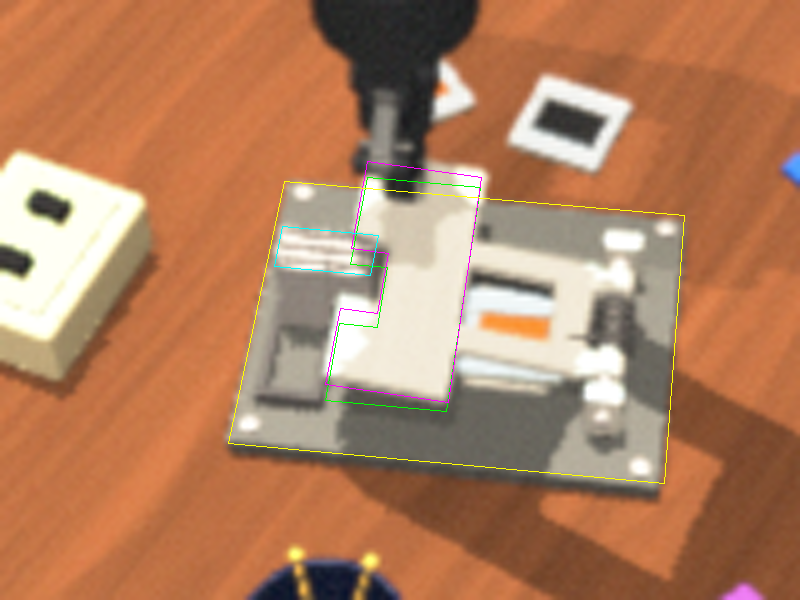

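View pics/c_scene.png

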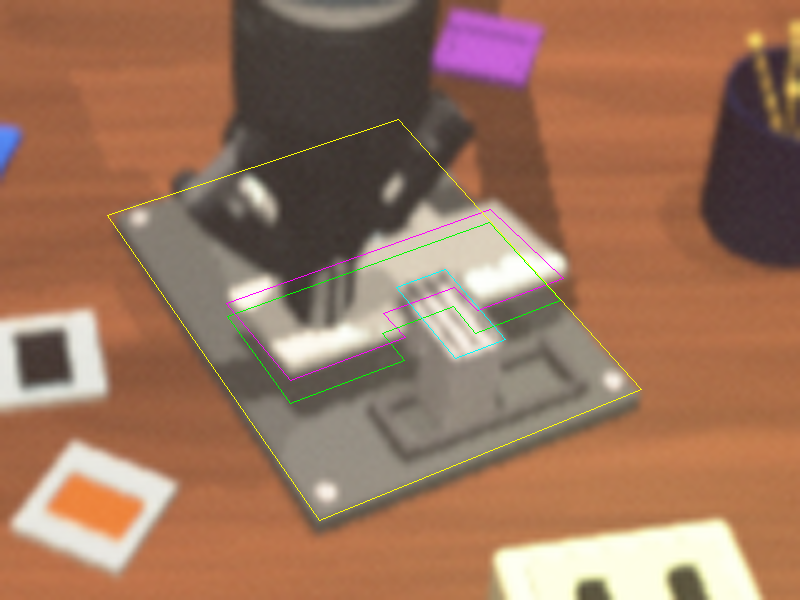

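View pics/c_wrist.png

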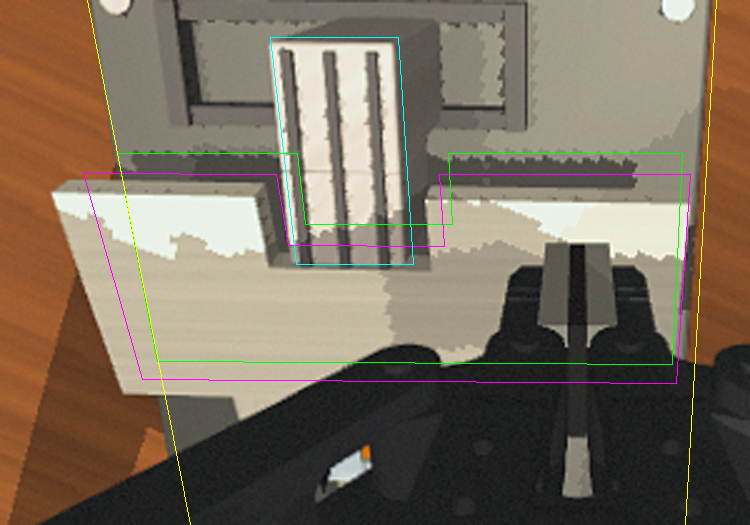

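Run:
```python
from mv import *
s=r.sense()
T=np.eye(4);T[:3,:3]=R.from_euler('xyz',s['tcp_rot']).as_matrix();T[:3,3]=s['eef_pos']
for k in ['side','scene','wrist']:
    f=r.grab_frame(k)
    pose=f['pose'] if k!='wrist' else T@f['hand_eye']
    P=[(T@[x,y,z,1])[:3] for x,y,z in [(0,0,0),(11,0,0),(-11,0,0),(0,0,-20),(0,0,-30),(11,0,-30),(0,14.5,0),(11,14.5,0),(11,-14.5,0),(11,14.5,-30),(11,-14.5,-30)]]
    q=proj(f,np.array(P),pose);print(k,q.round(1).tolist())
    im=cv2.cvtColor(f['color'],cv2.COLOR_RGB2BGR);c=q[0].astype(int)
    S=6;x0,y0=c[0]-60,c[1]-60
    im=cv2.resize(im[y0:y0+100,x0:x0+120],None,fx=S,fy=S,interpolation=cv2.INTER_CUBIC)
    for i,a in enumerate(q): 
        t=tuple(((a-[x0,y0]+.5)*S).astype(int)); cv2.circle(im,t,3,(0,255,0) if i<3 else (0,0,255) if i<6 else (255,255,0),-1)
    cv2.imwrite(f'pics/d_{k}.png',im)
```

```text
side [[304.5, 191.9], [300.1, 191.5], [308.9, 192.3], [304.3, 186.9], [304.2, 184.3], [299.7, 183.9], [305.3, 187.4], [300.9, 187.0], [299.3, 196.1], [300.5, 179.4], [298.8, 188.6]]
scene [[338.4, 225.6], [340.9, 229.0], [335.9, 222.3], [338.8, 219.0], [339.0, 215.6], [341.6, 219.0], [332.5, 227.8], [334.9, 231.2], [346.9, 226.7], [335.5, 221.3], [347.7, 216.8]]
wrist [[319.1, 233.7], [319.2, 217.2], [319.1, 249.5], [319.2, 247.5], [319.2, 255.6], [319.3, 236.6], [342.1, 233.7], [342.5, 217.3], [295.8, 217.2], [347.1, 236.6], [291.4, 236.5]]
```

View pics/d_side.png

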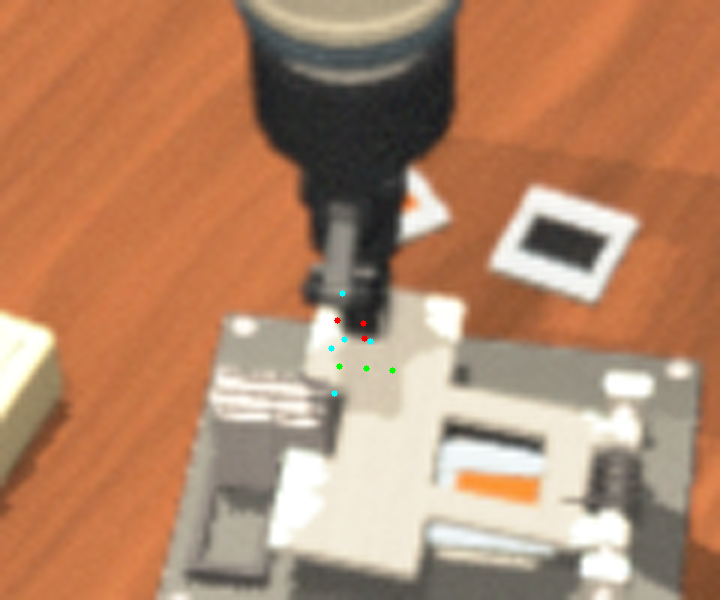

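View pics/d_scene.png

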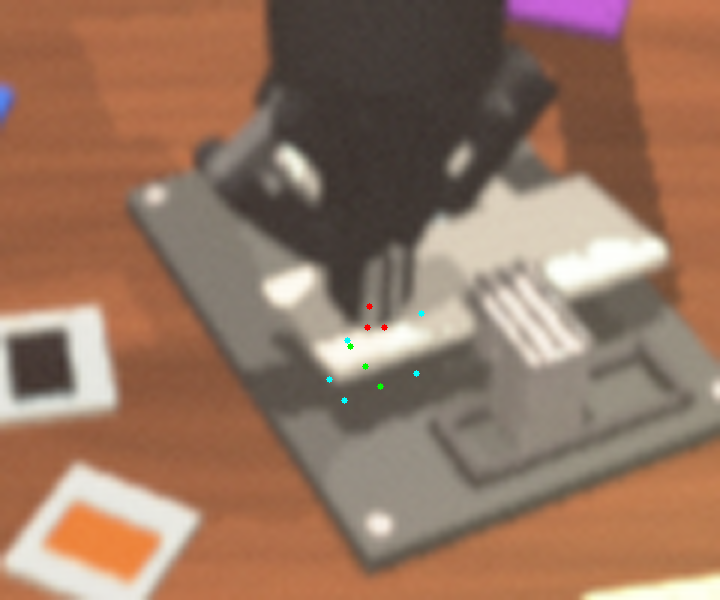

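View pics/d_wrist.png

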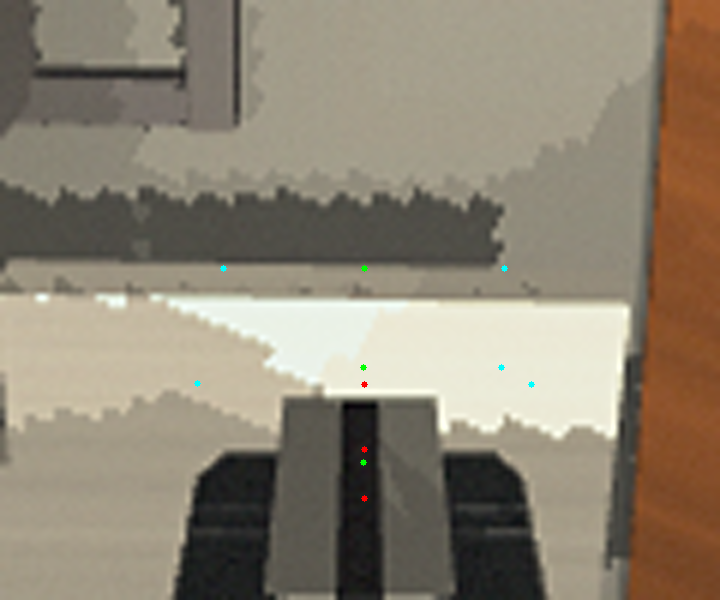

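Emit:
drive_tool:
  moves:
    - [1, [0.0, 0, 0.5], 0]
    - [1, [0.1, 0, 1.0], 0]
    - [1, [0.1, 0, 1.4], 0]
    - [1, [0.1, 0, 1.6], 0]
    - [1, [0.1, 0, 1.6], 0]

```text
clock: 8.35
eef_pos: [580.1, 80.6, 10.9]
tcp_rot: [3.139, -0.005, 0.45]
contact_force: [-0.8, 1.0, 6.9]
opening: 0.003
```

Emit:
drive_tool:
  moves:
    - [1, [0.0, 0, 0.2], 0]
    - [1, [0.0, 0, 0.4], 0]
    - [1, [0, 0, 0.5], 0]
    - [1, [0, 0, 0.5], 0]

```text
clock: 8.85
eef_pos: [580.4, 80.8, 6.4]
tcp_rot: [3.139, -0.005, 0.45]
contact_force: [-3.1, -1.3, 8.9]
opening: 0.004
```

```bash
python3 ov.py e
```

```text
8.85 [ 40.12571014 -50.74449158   6.39269247] [ 3.13893439 -0.00497711  0.44970642] F [-3.14364839 -1.28910541  8.88944436] M [-0.17361055  0.55313054 -0.00591092] [ 0.    -0.002 -0.001  0.001 -0.    -0.001]
```

View pics/e_side.png

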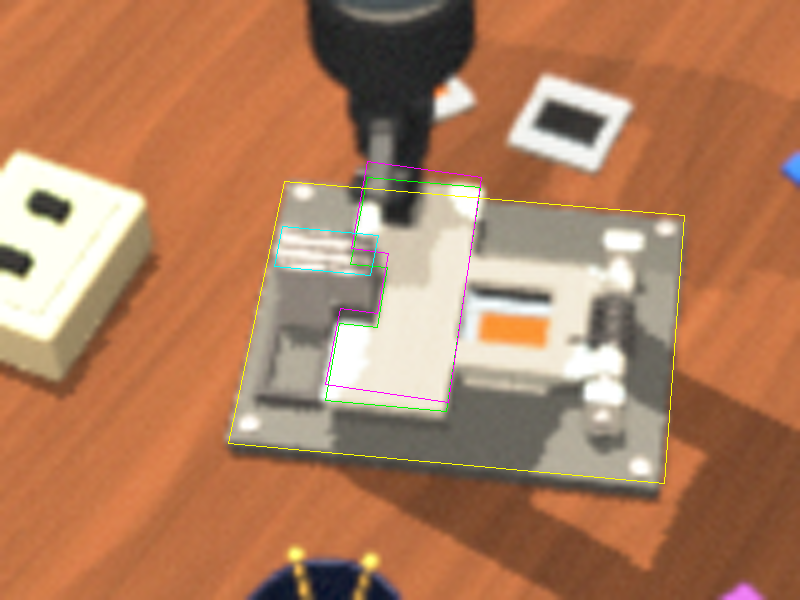

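View pics/e_scene.png

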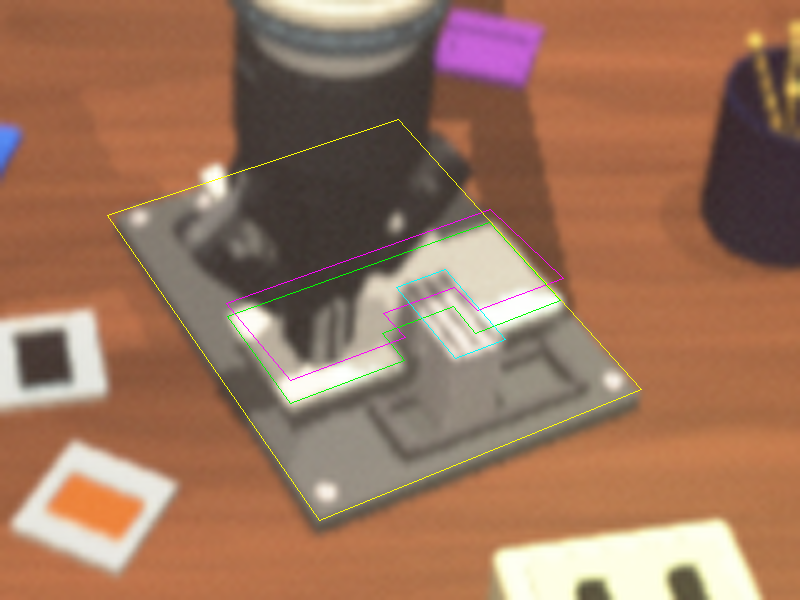

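View pics/e_wrist.png

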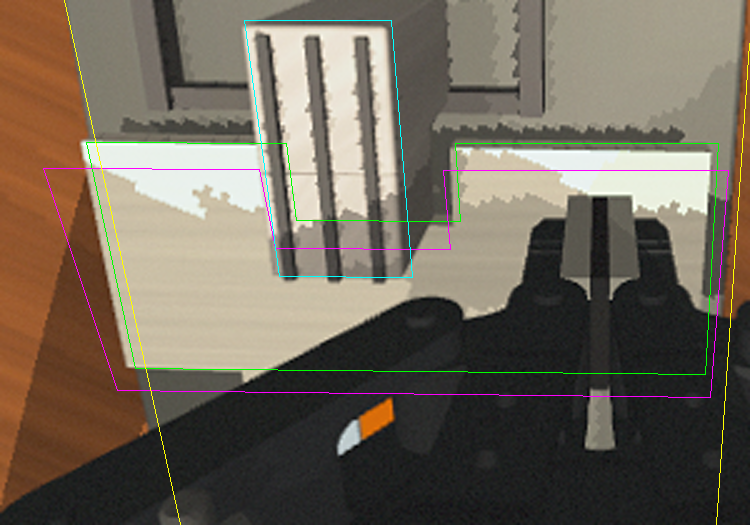

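Emit:
drive_tool:
  moves:
    - [1, [0.1, 0, 0.15], 0]
    - [1, [0.2, 0, 0.3], 0]
    - [1, [0.35, 0, 0.4], 0]
    - [1, [0.35, 0, 0.4], 0]

```text
clock: 9.5
eef_pos: [580.4, 81.0, 5.0]
tcp_rot: [3.14, 0.002, 0.45]
contact_force: [-22.2, -9.5, 48.2]
opening: -0.001
```

Emit:
drive_tool:
  moves:
    - [1, [0.1, 0, 0.06], 0]
    - [1, [0.25, 0, 0.06], 0]
    - [1, [0.35, 0, 0.06], 0]
    - [1, [0.35, 0, 0.06], 0]

```text
clock: 10.0
eef_pos: [580.4, 81.0, 5.6]
tcp_rot: [3.14, 0.009, 0.451]
contact_force: [-16.5, -11.4, 30.7]
opening: -0.001
```

Emit:
drive_tool:
  moves:
    - [1, [0.1, 0, 0.0], 0]
    - [1, [0.2, 0, 0.0], 0]
    - [1, [0.3, 0, 0.0], 0]
    - [1, [0.35, 0, 0.0], 0]

```text
clock: 10.5
eef_pos: [580.8, 81.3, 6.0]
tcp_rot: [3.141, 0.015, 0.452]
contact_force: [-13.2, -9.7, 20.6]
opening: 0.0
```

Run:
```python
from mv import *
s=r.sense();print(s['clock'],tojig(s['eef_pos']),s['tcp_rot'],s['contact_force'],s['wrist_torque'])
```

```text
10.5 [ 40.70629058 -50.47555622   5.9719995 ] [3.14084694 0.01460219 0.45177899] [-13.17728984  -9.72612153  20.64803668] [-1.55072702  2.1848213   0.0033724 ]
```

Emit:
drive_tool:
  moves:
    - [1, [0.2, 0, -0.04], 0]
    - [1, [0.4, 0, -0.04], 0]
    - [1, [0.5, 0, -0.04], 0]
    - [1, [0.5, 0, -0.04], 0]

```text
clock: 11.0
eef_pos: [584.3, 83.2, 6.4]
tcp_rot: [3.141, 0.017, 0.452]
contact_force: [-4.8, -3.6, 8.8]
opening: 0.001
```

Run:
```python
from mv import *
s=r.sense();print(s['clock'],tojig(s['eef_pos']),s['tcp_rot'],s['contact_force'],s['wrist_torque'])
```

```text
11.0 [ 44.69577933 -50.31129329   6.35338129] [3.14116529 0.01699241 0.45213705] [-4.78540958 -3.64024279  8.76684129] [-0.50024137  0.93715975  0.01308375]
```

Emit:
drive_tool:
  moves:
    - [1, [-0.05, -0.2, 0.08], 0]
    - [1, [-0.05, -0.7, 0.08], 0]
    - [1, [-0.05, -1.2, 0.08], 0]
    - [1, [-0.05, -1.7, 0.08], 0]
    - [1, [-0.05, -2.0, 0.08], 0]
    - [1, [-0.05, -2.0, 0.08], 0]

```text
clock: 11.75
eef_pos: [577.1, 101.2, 6.5]
tcp_rot: [3.14, 0.014, 0.453]
contact_force: [1.3, -1.0, 7.0]
opening: 0.002
```

```bash
python3 ov.py g
```

```text
11.75 [ 46.0191295  -30.95725873   6.47882347] [3.139766   0.01384182 0.4525938 ] F [ 1.28477165 -0.9679634   6.98971654] M [-0.29913125 -0.27157383  0.01070265] [-0.001  0.001 -0.     0.003  0.002 -0.002]
```

View pics/g_scene.png

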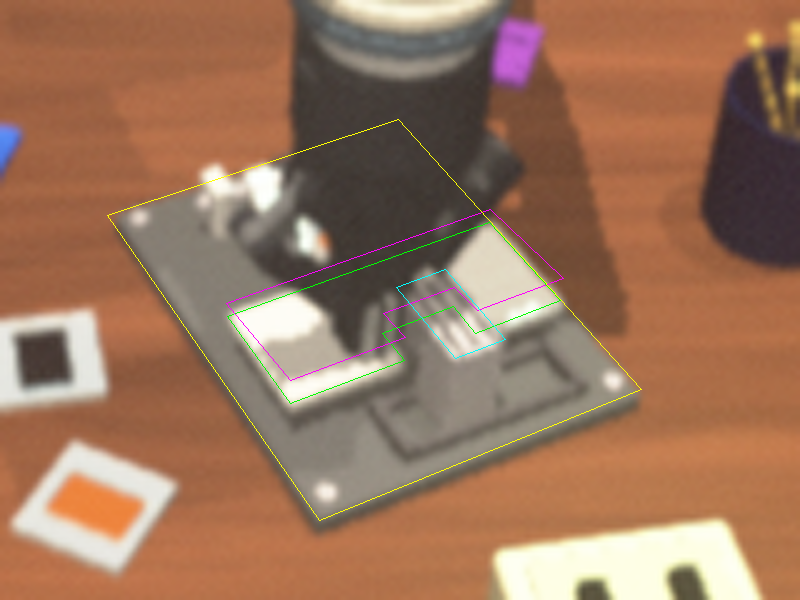

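View pics/g_wrist.png

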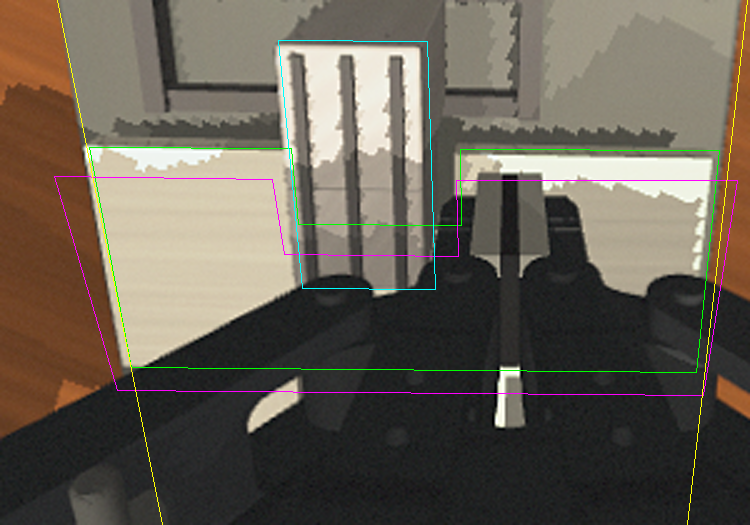

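Emit:
drive_tool:
  moves:
    - [1, [-0.1, -0.1, 0.12], 0]
    - [1, [-0.2, -0.5, 0.12], 0]
    - [1, [-0.2, -0.9, 0.12], 0]
    - [1, [-0.2, -1.3, 0.12], 0]
    - [1, [-0.2, -1.6, 0.12], 0]
    - [1, [-0.2, -1.6, 0.12], 0]

```text
clock: 12.65
eef_pos: [570.9, 114.7, 6.3]
tcp_rot: [3.138, 0.01, 0.453]
contact_force: [3.2, -3.6, 7.0]
opening: 0.001
```

```bash
python3 ov.py i
```

```text
12.65 [ 46.34131471 -16.05333035   6.34911779] [3.13795788 0.00976563 0.4529555 ] F [ 3.21400989 -3.59865001  6.99045043] M [-0.65480266 -0.52158366 -0.04223947] [-0.002 -0.001 -0.     0.003  0.002 -0.002]
```

View pics/i_scene.png

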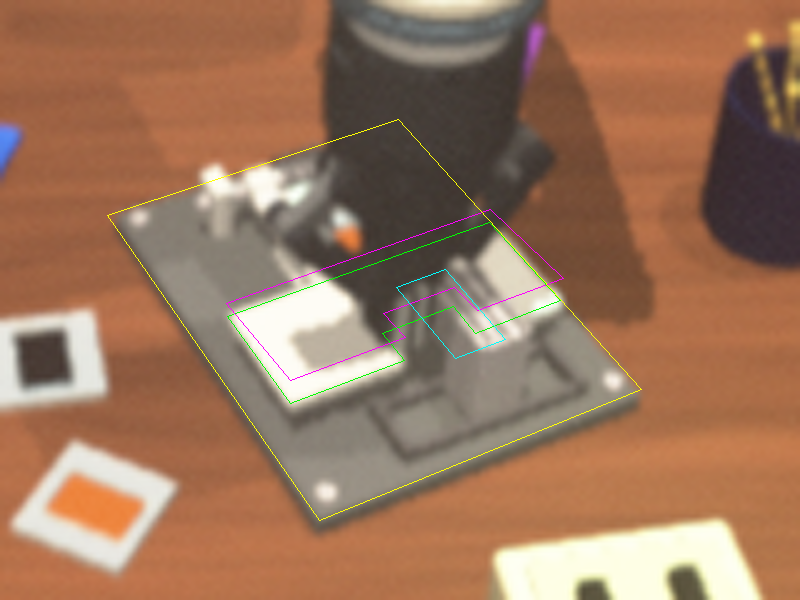

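View pics/i_wrist.png

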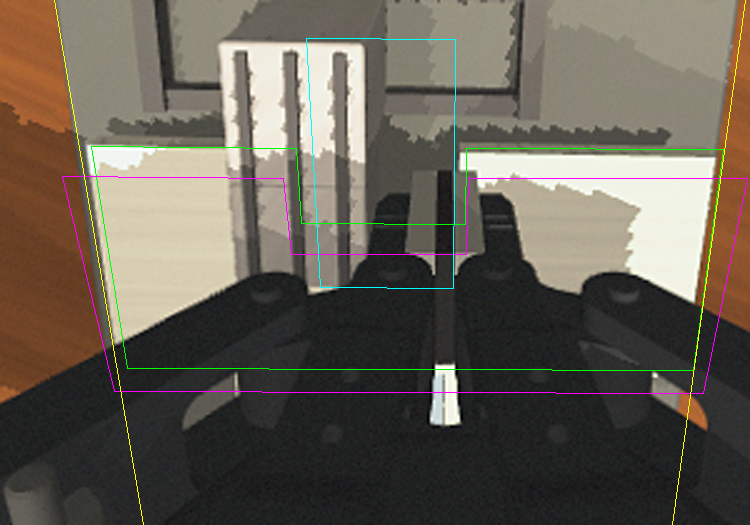

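Emit:
drive_tool:
  moves:
    - [1, [-0.2, -0.2, 0.12], 0]
    - [1, [-0.3, -0.5, 0.12], 0]
    - [1, [-0.3, -0.8, 0.12], 0]
    - [1, [-0.3, -1.1, 0.12], 0]
    - [1, [-0.3, -1.1, 0.12], 0]

```text
clock: 13.42
eef_pos: [566.5, 123.3, 6.4]
tcp_rot: [3.136, 0.005, 0.453]
contact_force: [4.4, -4.5, 7.8]
opening: -0.001
```

Run:
```python
from mv import *
s=r.sense();print(s['clock'],tojig(s['eef_pos']),s['tcp_rot'],s['contact_force'],s['wrist_torque'])
```

```text
13.425 [46.11998955 -6.38649526  6.43670701] [3.1357916  0.00489367 0.45346378] [ 4.41564455 -4.48994639  7.7707385 ] [-0.83401536 -0.61108132  0.00795739]
```

Not yet on the stop by force; push a bit further.

Emit:
drive_tool:
  moves:
    - [1, [-0.2, -0.2, 0.12], 0]
    - [1, [-0.3, -0.4, 0.12], 0]
    - [1, [-0.3, -0.5, 0.12], 0]
    - [1, [-0.3, -0.5, 0.12], 0]

```text
clock: 13.92
eef_pos: [566.3, 124.5, 6.7]
tcp_rot: [3.13, -0.001, 0.455]
contact_force: [10.7, -18.8, 4.3]
opening: -0.004
```

```bash
python3 ov.py j
```

```text
13.925 [46.43203228 -5.2843849   6.66229472] [ 3.13028706e+00 -1.22985915e-03  4.55010104e-01] F [ 10.65584809 -18.80626639   4.33033125] M [-2.95832957 -1.61411451 -0.12592615] [-0.001  0.001 -0.001  0.003 -0.001 -0.002]
```

View pics/j_wrist.png

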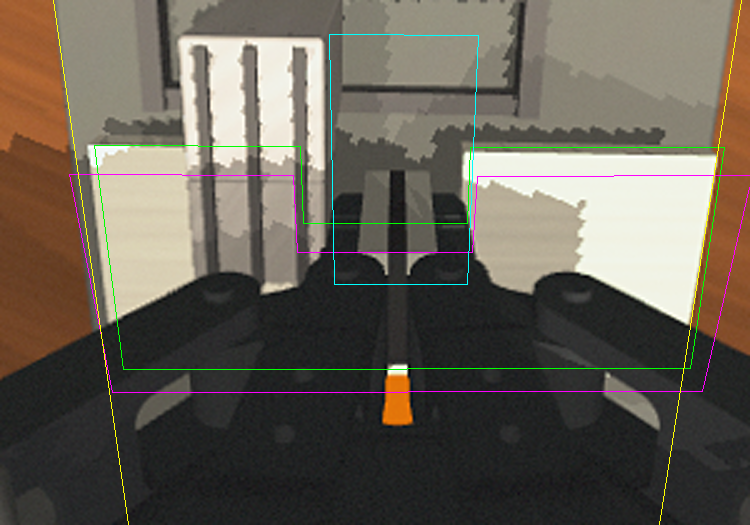

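Emit:
drive_tool:
  moves:
    - [1, [-0.1, 0.3, 0.03], 0]
    - [1, [-0.2, 0.8, 0.0], 0]
    - [1, [-0.2, 1.0, -0.2], 0]
    - [1, [-0.2, 1.0, -0.5], 0]
    - [1, [-0.2, 1.0, -1.5], 0]
    - [1, [-0.2, 1.0, -4], 0]
    - [1, [-0.2, 1.0, -9], 0]
    - [1, [-0.2, 1.0, -14], 0]
    - [1, [-6, 1.0, -19], 0]
    - [1, [-8, 1, -20], 0]
    - [1, [-8, 1, -20], 0]

```text
clock: 15.45
eef_pos: [497.0, 81.8, 208.8]
tcp_rot: [3.129, -0.004, 0.454]
contact_force: [0.7, 0.0, 0.2]
opening: 0.002
```

```bash
python3 ov.py k
python3 - <<'E'
import cv2
cv2.imwrite('pics/k_all.png',cv2.vconcat([cv2.resize(cv2.imread(f'pics/k_{k}.png'),(500,300)) for k in ('side','wrist')]))
E
```

```text
15.45 [-34.54811171 -13.59940096 208.84407271] [ 3.1294556  -0.00402883  0.45430626] F [0.69353294 0.04654725 0.22198828] M [0.00383074 0.00981759 0.05077969] [ 0.008  0.059 -0.022  0.004 -0.037  0.007]
```

View pics/k_side.png

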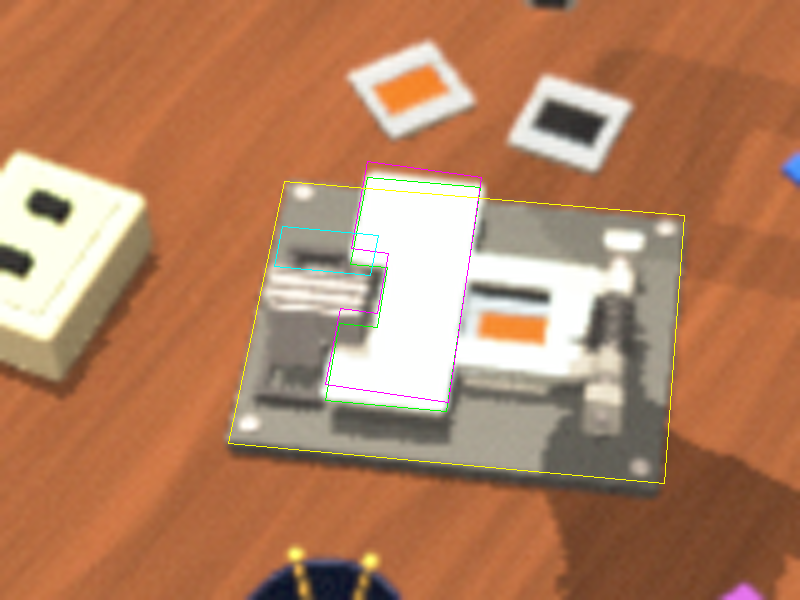

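View pics/k_wrist.png

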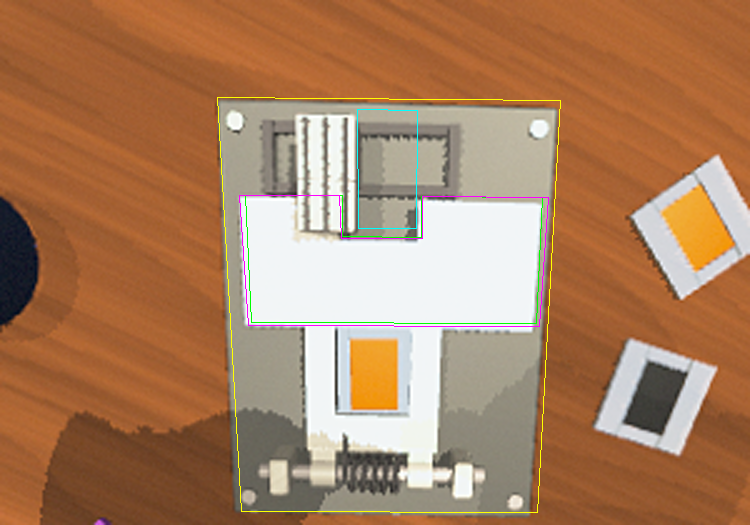

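View pics/k_scene.png

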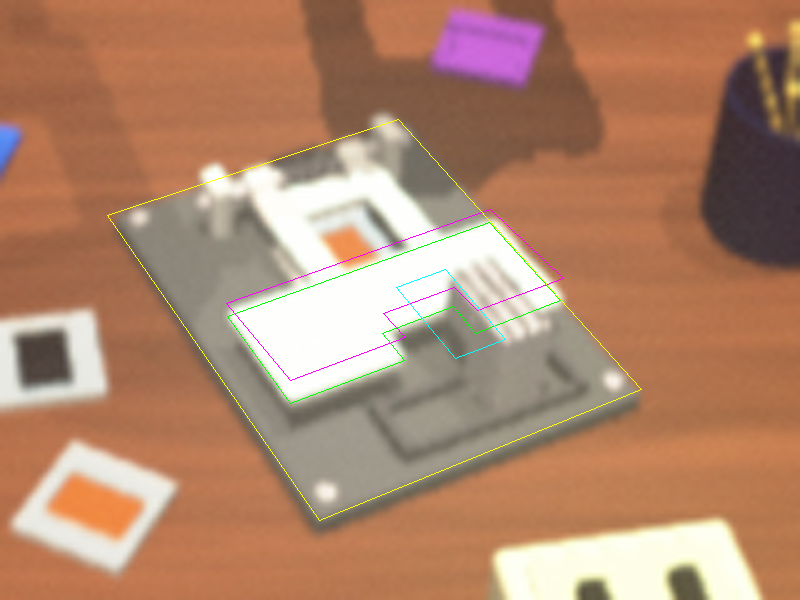

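Run:
```python
from mv import *
s=r.sense();print(s['clock'],s['contact_force'])
f=r.grab_frame('wrist')
T=np.eye(4);T[:3,:3]=R.from_euler('xyz',s['tcp_rot']).as_matrix();T[:3,3]=s['eef_pos'];f['pose']=T@f['hand_eye']
im0=cv2.cvtColor(f['color'],cv2.COLOR_RGB2BGR);c=proj(f,J((70,10,62)))[0].astype(int)
S=8;x0,y0=c[0]-48,c[1]-36
im=cv2.resize(im0[y0:y0+72,x0:x0+96],None,fx=S,fy=S,interpolation=cv2.INTER_CUBIC)
for y,col in ((-17,(255,255,0)),(4,(0,0,255)),(7,(0,255,0))):
    q=((proj(f,np.array([J(p) for p in [(45,y,62),(91,y,62),(91,y+24,62),(45,y+24,62)]]))-[x0,y0]+.5)*S).astype(int);cv2.polylines(im,[q],True,col,1)
cv2.imwrite('pics/l.png',im)
print([(np.round(o['at'],1).tolist(),round(o['score'],2)) for o in r.spot_point('latch_push','wrist')],proj(f,J((52,7,48))),proj(f,J((52,3,48))))
```

```text
15.6 [-0.17476794 -0.09804115 -0.07154378]
[([293.3, 105.5], 0.72)] [[298.93277704 103.2417018 ]] [[302.63526821 103.26191027]]
```

View pics/l.png

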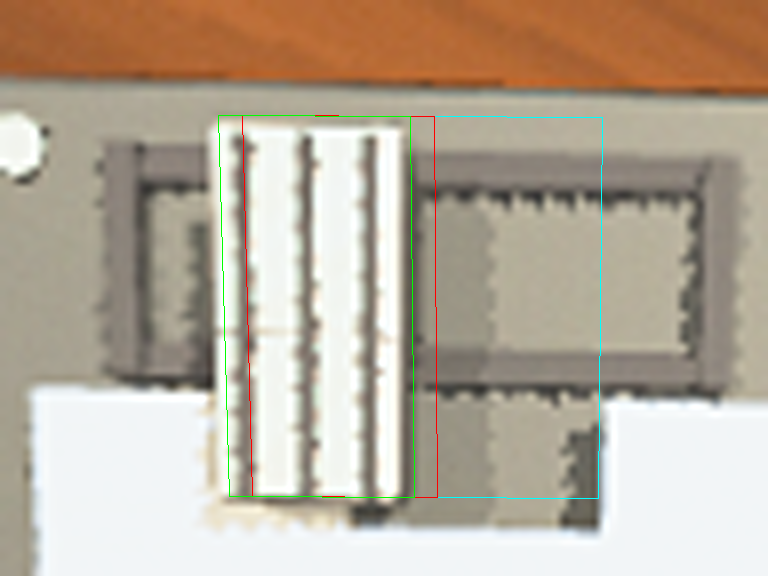

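Latch matches the home outline (green, +24 mm). The gate lies shut and the tool is clear, so I'm handing the job in.

```bash
python3 -c "
from rig import r
print(r.sign_off())"
```

```text
the job is handed in; nothing more can be done
None
```

I pressed the gate shut with the closed fingers, slid along the bar to push the latch home while keeping the gate down, then backed off and lifted clear. I handed the job in at about 15.7 s.

**Last checks, with the tool clear and no contact force:**
- **Gate:** it lies on the model's shut outline in all three cameras.
- **Latch:** it lies on the +24 mm (home) outline to within about 1 mm. The push force rose from about 6 to 21 N at the end of travel. The network's latch-push point came out about 5 px off the predicted pixel, to the +y side.
- **Slide and bystanders:** the slide frame shows in its nest. The spares and look-alikes visible in the pictures had not moved. The mug and switch box are only partly in those crops; what shows had not moved.

**What did not go to plan:**
- **Finger length:** the shut fingertips looked about 28 mm short of the reported tool point. I went by the pictures and the force reading instead of the nominal heights.
- **Press force:** it briefly reached about 48 N straight down (about 54 N in all) on the gate's stop, through the fingertips, before I eased it off. The 40 N limit is stated for the arm or the gripper's body.
- **Pressing during the slide:** the downward force in the readings while sliding was 4 to 8 N, below the 8 to 9 N stated for full shut. The gate may have been a fraction of a millimetre off its stop as the latch went over it.

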